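# Chock the rolling pin on the sloping draining board

### The arm

A 7-joint arm with a two-finger parallel gripper is mounted at the origin on the work surface. World frame = base frame: x ahead of the robot, y to its left, z up, the work surface at z = 0. Lengths are in m, angles in rad, forces in N, time in s.
With the tool pointing down it reaches from about 0.4 to 0.85 m from the base axis. Payload 4.5 kg.
Tool frame: the origin (TCP) lies between the finger pads; the fingertips stand 11 mm ahead of it and the grasp point (between the pads) lies 8 mm behind it (r.tip_reach is the distance from the TCP to the fingertips, in m); x points along the fingers, y is the direction in which the jaws open and shut, and the axes are right-handed (so a half turn about x gives the same grasp; the last joint's range is limited). The gripper opens to 88 mm and grips with 3 to 60 N. Pads are 18 mm wide; open, the fingers measure 123 mm over their backs; the gripper's body (75 mm by 187 mm) begins 45 mm behind the grasp point.
Start: joints at [-1.213, 0.689, -0.195, 1.565, 0.157, 0.902, -0.215], TCP at [0.199, 0.593, 0.25] pointing down, gripper open.
Joint ranges: [-3.01, 3.01], [-0.46, 2.08], [-1.47, 1.51], [0.13, 2.56], [-1, 4.14], [0.04, 2.09], [-2.66, 2.66]. Speed limits (rad/s): [2.57, 2.57, 3.14, 3.14, 3.14, 3.14, 3.14].

### API

Orientations are given as a unit quaternion [x, y, z, w].
In Python, from plant import r gives the robot as it stands.
- The arm moves only by the tool drive_tool, never from a script. Its argument "deltas" is a list of rows, each a list of 3 entries, a list of its own where there are three numbers: the turn, a rotation vector about the tool's x, y, z in degrees, then the shift along the tool's x, y, z in cm, then the finger opening in cm, from 0 to 8.81. A call has 1 to 12 rows; each row shifts and turns the commanded pose from where the row before left it, along the tool's axes as they then stand; what a row does not reach is not made up. A row lasts 1/12 s, in which the tool goes at most 41.7 mm and 7.16 degrees, less where a joint would pass 70% of its speed; a pose out of reach is approached as far as the arm can. A call is refused whole if a number of a shift passes 4.17 or a number of a turn 7.16, either way. A call with a gripper value outside its range is refused whole. The fingers move at their own pace and stop on an object; "force" is the grip in N (left out, the last holds). Time passes only in rows, so rows that do not move let the fingers close. It gives the time, the measured TCP pose, the force and the opening at its end, in the units of the state.
- r.get_state(): the state, without advancing time (a new reading comes with each control period).
- r.snapshot(name): name is "side" or "top"; returns a dict with "color" (420x560x3 uint8, red, green, blue), "fov_y" (degrees; the focal length in pixels is half the picture's height over the tangent of half this angle, whatever the lens; pixels are square), "cx", "cy" (the principal point, pixels), "extrinsics" (4x4, takes a point from world to camera coordinates). Camera axes: x right, y up, looking along -z (the intrinsics and any distortion apply to the point x, -y, -z); pixel columns grow to the right and rows downward; lengths in m; the calibration is good to about 2 mm. A picture is of the moment at which its call begins. There is no depth.
- r.finish_job(): hands the job in, once; it reports no verdict.
The state is a dict: "clock": time; "q": joint angles; "qd": joint speeds; "joint_torque": joint torques, N m; "tool_pos": TCP position; "eef_rot": TCP orientation; "contact_force": force on the tool from outside, world axes, zero at the start; "moment": the same for the moment, N m; "opening": opening from 0.0 (shut) to 1.0 (fully open).
Only numpy, scipy, OpenCV 4.12 (cv2) and the standard library are available. Lean on these libraries where they do the work, as an engineer would, in place of code of your own. Each camera call takes 0.05 s, during which the arm holds its last target. There are 200 camera calls.

### The job

The wet rolling pin has to drain on the sloping blue board without rolling off. Slide the forked chock up the sloping panel until its stud stands in the wide end of the keyhole, lift it off, and set it down flat in the middle of the draining board, its two prongs pointing straight uphill, and let go of it. Then lay the rolling pin across the slope, centred against both prongs on their uphill side; let go of it only once it is down on the board against the prongs, so that it stays put, and leave the other kitchen things where they are.

Things in the scene. Friction and masses are not known exactly. Their poses are not given: they have to be found in the camera images.
- panel: Sloping panel: white plastic sheet 170 mm wide, 205 mm long up the slope, fixed on a steel stand, inclined 35 degrees from level, its face towards the robot. The middle of its face is 78 mm above the table. Origin on the table below that, z upright. The chock hangs on it.
- panel_stud (a point): Foot of the panel's headed stud: on the stud's axis, in the panel's face, 62 mm up-slope from the middle of the face. x runs up the slope, y across, z out of the face along the stud. Shank 8 mm thick and 11 mm long, then a round head 16 mm across and 4 mm thick.
- chock_grip (a point): Centre of the chock's upright black handle, 29 mm above the plate's underside. x runs along the plate from prongs to keyhole end, y across, z out of the plate (and of the panel while hung). The handle is 36 mm (x) by 24 mm (y), from 8 to 50 mm above the underside; grip it across the 24 mm, square to the plate.
- prongs (a point): Midway between the flat front faces of the chock's prongs, level with the plate's underside, at x = -62 mm from the handle; axes as the handle's. Prongs: 120 mm over both, 28 mm wide each, black cheeks up to 30 mm above the underside. The gap between is 64 mm wide, 36 mm deep, open right down, so a finger holding the pin fits in it.
- keyhole (a point): Centre of the wide end of the chock's keyhole (a 21 mm square hole), on the underside, at x = +35.5 mm from the handle; axes as the handle's. From it an 11 mm wide slot runs on 24.5 mm towards +x; hung, the stud stands at the slot's far end, so the chock must slide about 20 mm up-slope before it lifts off square to the panel.
- chock: The forked chock: steel plate 8 mm thick, 132 mm long (x -62 to +70 mm), 0.4 kg give or take a fifth; two prongs at one end, keyhole at the other, handle between. Starts hung flat on the panel, prongs down-slope. Origin on the underside below the handle; axes as the handle's.
- board_mid (a point): Middle of the upper face of the draining board, a fixed blue board 300 mm (x) by 240 mm (y) and 15 mm thick that falls 6 degrees away from the robot. x runs downhill in the face, y across, z square out of the face. The pin rolls off over the far edge if nothing holds it.
- board: The draining board with its steel feet; origin on the table under its middle, z upright. The middle of its upper face is 40 mm above the table.
- pin_center (a point): Centre of the rolling pin, a plain wooden cylinder 44 mm across and 210 mm long. x runs along it; y and z turn as it rolls. It starts level on a fixed steel cradle, axis 42 mm above the table. The cradle's holders are 80 mm to either side of the pin's middle; between them is only a base plate 6 mm thick, 60 mm wide.
- pin: The rolling pin, about 0.3 kg give or take a quarter; its origin is its centre.
- ramekin: Bystander, leave alone: small white round bowl, 72 mm across, 45 mm high; stands behind the sloping panel; origin at the centre of its underside.
- tin: Bystander, leave alone: plain steel food tin, 66 mm across, 75 mm high; stands beyond the cradle's far end; origin at the centre of its underside.
- jar: Bystander, leave alone: amber glass jar, 64 mm across, 85 mm high; stands behind the sloping panel; origin at the centre of its underside.
- bowl: Bystander, leave alone: blue round bowl, 84 mm across, 50 mm high; stands beyond the low edge of the draining board; origin at the centre of its underside.
- mill: Bystander, leave alone: dark wooden pepper mill, 54 mm across, 140 mm high; stands far left of the table; origin at the centre of its underside.
- squeeze: Bystander, leave alone: clear squeeze bottle, 56 mm across, 160 mm high; stands far right of the table; origin at the centre of its underside.
Things that resemble listed ones, but are neither listed nor needed, are in the scene too. What is shaped like the panel but turquoise is not meant. What is shaped like the chock but orange is not meant.

How it is judged:
By the outcome, as a careful person would: the job done as asked, in the order asked, and still so for the second after the job is handed in, with the robot touching nothing.
It also fails if it takes over 64 s, if anything falls off the work surface, if the arm or the gripper's body presses on something with over 40 N, if the wrist force passes 120 N, or if a joint passes its speed limit or range.

## Working session

There is one attempt and no reset: what is moved stays moved. The work goes in short steps, Python scripts to look and compute and a tool call to move; the robot and the scene stay as the last step left them, time stands still between calls to the robot, and variables do not carry over. Pictures are saved under pics/ and viewed, about 8 in all and at most 12, crops included, and the job is handed in when it is done.

Besides the shell and the picture viewer there is one more tool, called after "Emit:" by a JSON object that holds its "method" and its "body", one argument or row to a line. drive_tool: Moves the arm, as the interface text tells. Its arguments: {"type":"object","properties":{"deltas":{"type":"array","items":{"type":"array"}},"force":{"type":"number"}},"required":["deltas"]}

```bash
ls; mkdir -p pics; python3 - <<'E'
from plant import r
import cv2,numpy as np
print(r.get_state(), r.tip_reach)
for n in("side","top"):
    s=r.snapshot(n); cv2.imwrite(f"pics/{n}0.png",s["color"][:,:,::-1]); print(n,{k:v for k,v in s.items() if k!="color"})
    np.savez(f"{n}0.npz",**s)
E
```

```text
pics
{'clock': 0.0, 'q': array([-1.21323153,  0.68995943, -0.19454735,  1.56635336,  0.15729187,
        0.90248987, -0.21508877]), 'qd': array([ 0.00044933,  0.00011814, -0.0002424 , -0.00065827, -0.00034639,
        0.00211791,  0.00123316]), 'joint_torque': array([ 6.84919305e-04, -5.27568197e+01, -1.26653317e+00, -1.53428257e+01,
       -5.25936764e-02,  6.62987106e-03,  1.68277470e-04]), 'tool_pos': array([0.19866726, 0.59193565, 0.2489237 ]), 'eef_rot': array([ 0.11328873,  0.69793442, -0.11456686,  0.69780201]), 'contact_force': array([-0.10812161,  0.77355246,  0.45373844]), 'moment': array([-0.00019965,  0.02208568, -0.04182815]), 'opening': 0.9946569146963704} 0.011
side {'fov_y': 42.021235305325824, 'cx': 272.46274036377247, 'cy': 213.82463256581846, 'extrinsics': array([[ 0.72362755, -0.69005279,  0.01379587, -0.35532196],
       [ 0.41802454,  0.45409376,  0.78680006, -0.27157387],
       [-0.54919819, -0.56358319,  0.61705376, -1.43673061],
       [ 0.        ,  0.        ,  0.        ,  1.        ]])}
top {'fov_y': 44.24504867442637, 'cx': 280.5898821699641, 'cy': 212.43042371458938, 'extrinsics': array([[ 0.00347994, -0.99980535,  0.01942065, -0.02108617],
       [ 0.99478898,  0.00544008,  0.1018101 , -0.45987151],
       [-0.10189593,  0.01896516,  0.99461427, -1.85872718],
       [ 0.        ,  0.        ,  0.        ,  1.        ]])}
```

View pics/side0.png

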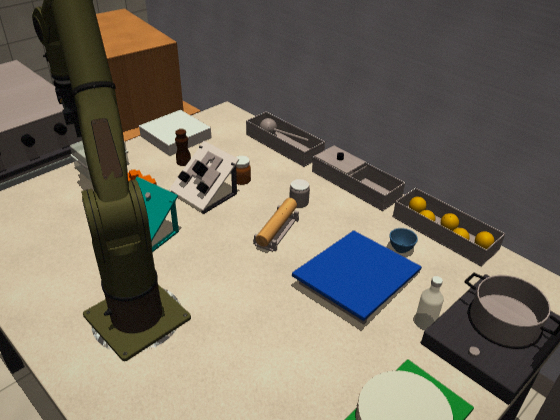

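View pics/top0.png

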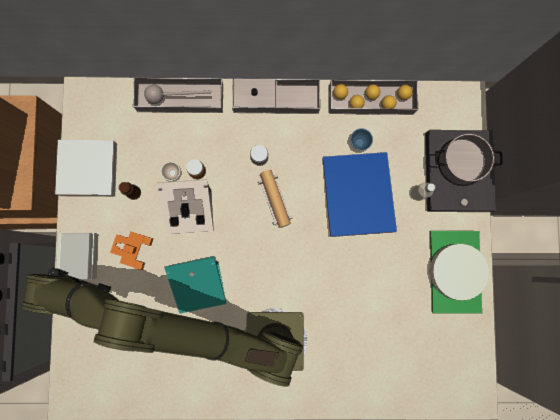

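Candidates: the white panel with the steel chock at top (185,207) / side (205,178); the turquoise panel at top (195,283) and the orange chock at top (131,250) are decoys. I choose the white and steel ones and check with a close crop.

```bash
python3 - <<'E'
import cv2,numpy as np
t=cv2.imread("pics/top0.png");s=cv2.imread("pics/side0.png")
a=cv2.resize(t[172:242,150:220],(400,400),interpolation=cv2.INTER_CUBIC) # x5.714
b=cv2.resize(s[140:215,165:240],(400,400),interpolation=cv2.INTER_CUBIC) # x5.333
c=cv2.resize(t[160:235,250:300],(130,195)); 
cv2.imwrite("pics/crop1.png",np.hstack([a,b]))
E
cat > h.py <<'E'
import numpy as np,cv2
from scipy.spatial.transform import Rotation as R
def load(n): return dict(np.load(n+".npz"))
def f(s): return 210/np.tan(np.radians(s["fov_y"])/2)
def proj(s,P):
    P=np.atleast_2d(P);E=s["extrinsics"];c=P@E[:3,:3].T+E[:3,3]
    return np.c_[s["cx"]-f(s)*c[:,0]/c[:,2], s["cy"]+f(s)*c[:,1]/c[:,2]]
def ray(s,uv):
    uv=np.atleast_2d(np.float64(uv));E=s["extrinsics"]
    d=np.c_[(uv[:,0]-s["cx"])/f(s),-(uv[:,1]-s["cy"])/f(s),-np.ones(len(uv))]@E[:3,:3]
    return -E[:3,:3].T@E[:3,3],d
def onz(s,uv,z):
    o,d=ray(s,uv);return o+d*((z-o[2])/d[:,2])[:,None]
def onplane(s,uv,p,n):
    o,d=ray(s,uv);return o+d*((np.asarray(p)-o)@n/(d@n))[:,None]
def tri(s1,u1,s2,u2):
    o1,d1=ray(s1,u1);o2,d2=ray(s2,u2);out=[]
    for a,b in zip(d1,d2):
        t=np.linalg.lstsq(np.c_[a,-b],o2-o1,rcond=None)[0]
        p,q=o1+a*t[0],o2+b*t[1];out.append(np.r_[(p+q)/2,np.linalg.norm(p-q)])
    return np.array(out)
E
python3 - <<'E'
from h import *
T,S=load("top0"),load("side0")
for n,s in(("top",T),("side",S)):
    hsv=cv2.cvtColor(s["color"],cv2.COLOR_RGB2HSV)
    m=cv2.inRange(hsv,(108,150,60),(125,255,255))
    cs,_=cv2.findContours(m,0,2);c=max(cs,key=cv2.contourArea)
    print(n,"board",cv2.contourArea(c));q=cv2.approxPolyDP(cv2.convexHull(c),6,True)[:,0]
    print(q.tolist()); 
    x,y,w,h=((250,160,50,75) if n=="top" else (245,190,65,65))
    sub=hsv[y:y+h,x:x+w];m=cv2.inRange(sub,(5,120,110),(22,255,255))
    cs,_=cv2.findContours(m,0,2);c=max(cs,key=cv2.contourArea)
    print("pin",cv2.minAreaRect(c+np.array([x,y])),(cv2.boxPoints(cv2.minAreaRect(c))+[x,y]).round(1).tolist())
E
```

```text
top board 4968.5
[[386, 153], [395, 230], [331, 235], [323, 158]]
pin ((271.6640625, 199.11453247070312), (56.919681549072266, 4.754062652587891), 71.17529296875) [[260.2, 172.9], [264.7, 171.4], [283.1, 225.3], [278.6, 226.8]]
side board 5730.0
[[352, 231], [420, 266], [364, 318], [292, 275]]
pin ((276.8174743652344, 219.23049926757812), (12.087371826171875, 52.13904571533203), 38.36748504638672) [[255.9, 235.9], [288.3, 195.0], [297.7, 202.5], [265.4, 243.4]]
```

View pics/crop1.png

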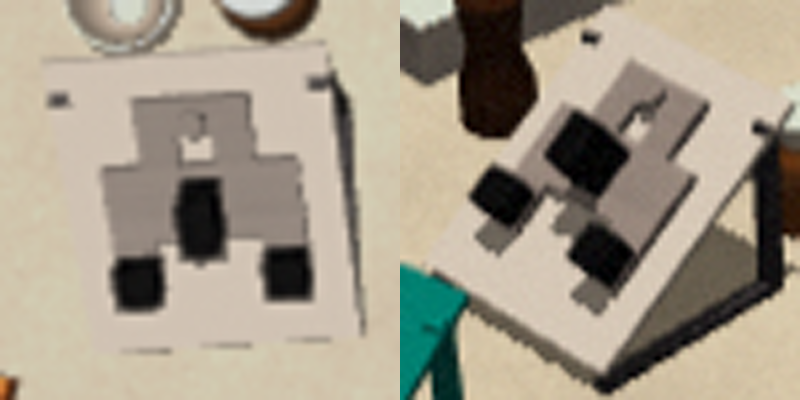

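The crop confirms it: steel chock with three black blocks, hung prongs down-slope on the white panel; stud and keyhole are near crop pixel (195,130). Now the metric positions.

```bash
cat > m1.py <<'E'
from h import *
np.set_printoptions(precision=4,suppress=True)
T,S=load("top0"),load("side0")
for s in (T,S): print("cam",ray(s,[0,0])[0])
tc=(np.array([[43,62],[325,42],[362,333],[95,352]])+.5)/5.714-.5+[150,172]
sc=(np.array([[220,8],[385,110],[200,375],[30,270]])+.5)/5.333-.5+[165,140]
P=tri(T,tc,S,sc);print("panel corners",P); c=P[:,:3]
print("mid",c.mean(0),"widths",[np.linalg.norm(c[i]-c[(i+1)%4]) for i in range(4)])
u=(c[0]+c[1]-c[2]-c[3])/2;print("up yaw",np.degrees(np.arctan2(u[1],u[0])),"incl",np.degrees(np.arctan2(u[2],np.hypot(u[0],u[1]))))
z=[.1368,.1368,.0192,.0192]
for n,s,q in(("top",T,tc),("side",S,sc)):
    X=np.array([onz(s,a,b)[0] for a,b in zip(q,z)]);u=(X[0]+X[1]-X[2]-X[3]);w=X[0]+X[3]-X[1]-X[2]
    print(n,X[:,:2].tolist(),X.mean(0),np.degrees(np.arctan2(u[1],u[0])),np.degrees(np.arctan2(w[1],w[0]))-90)
# board & pin, upsampled
K=6
for n,s,box in(("top",T,(310,140,100,110)),("side",S,(280,220,150,110))):
    x,y,w,h=box;im=cv2.resize(s["color"][y:y+h,x:x+w],None,fx=K,fy=K,interpolation=cv2.INTER_CUBIC)
    m=cv2.inRange(cv2.cvtColor(im,cv2.COLOR_RGB2HSV),(105,130,30),(128,255,255))
    cs,_=cv2.findContours(m,0,2);q=cv2.approxPolyDP(cv2.convexHull(max(cs,key=cv2.contourArea)),25,True)[:,0]
    q=(q+.5)/K-.5+[x,y];print(n,"board px",q.tolist())
    if n=="top":
        q=q[np.argsort(q[:,1])]; X=np.array([onz(s,a,b)[0] for a,b in zip(q,[.0243,.0243,.0557,.0557])])
        print(X,X.mean(0),[np.linalg.norm(X[0]-X[1]),np.linalg.norm(X[2]-X[3]),np.linalg.norm((X[0]+X[1]-X[2]-X[3])/2)])
        d=X[0]+X[1]-X[2]-X[3];print("downhill yaw",np.degrees(np.arctan2(d[1],d[0])))
ims=[]
for s,(x,y) in((T,(240,165)),(S,(245,185))):
    ims.append(cv2.resize(s["color"][y:y+67,x:x+67],(400,400),interpolation=cv2.INTER_CUBIC)[:,:,::-1])
cv2.imwrite("pics/crop2.png",np.hstack(ims))
E
python3 m1.py
```

```text
cam [0.2682 0.0167 1.8959]
cam [-0.4184 -0.9316  1.1051]
panel corners [[0.5523 0.4049 0.1363 0.0071]
 [0.5607 0.2409 0.1327 0.0067]
 [0.3943 0.2269 0.0209 0.0026]
 [0.3841 0.3949 0.0152 0.0032]]
mid [0.4729 0.3169 0.0763] widths [np.float64(0.16423157332858912), np.float64(0.20095569860172272), np.float64(0.16840040061315825), np.float64(0.20753395813435468)]
up yaw 4.102413212932251 incl 34.77754543879187
top [[0.5494118988791874, 0.4068593558400217], [0.5626919428393615, 0.23833787507242338], [0.3954426581275481, 0.22632966588699072], [0.3825662491820573, 0.3949780421592242]] [0.4725 0.3166 0.078 ] 4.089984581343502 4.435920887268267
side [[0.5547424935395624, 0.40212302401623345], [0.5537561928951387, 0.23782010026263056], [0.3945536315647797, 0.22949254481181658], [0.38245173676976824, 0.3889783640928548]] [0.4714 0.3146 0.078 ] 3.706110981560517 1.9661789627497939
top board px [[385.9166666666667, 152.41666666666666], [395.75, 230.25], [330.5833333333333, 235.25], [322.9166666666667, 157.25]]
[[ 0.6853 -0.4082  0.0243]
 [ 0.6654 -0.1745  0.0243]
 [ 0.3947 -0.4315  0.0557]
 [ 0.3757 -0.1973  0.0557]] [ 0.5303 -0.3029  0.04  ] [np.float64(0.23454989488312655), np.float64(0.23496151132159268), np.float64(0.29273503332336515)]
downhill yaw 4.551032676378338
side board px [[352.5833333333333, 230.58333333333334], [420.58333333333337, 266.5833333333333], [363.4166666666667, 320.0833333333333], [291.75, 274.75]]
```

View pics/crop2.png

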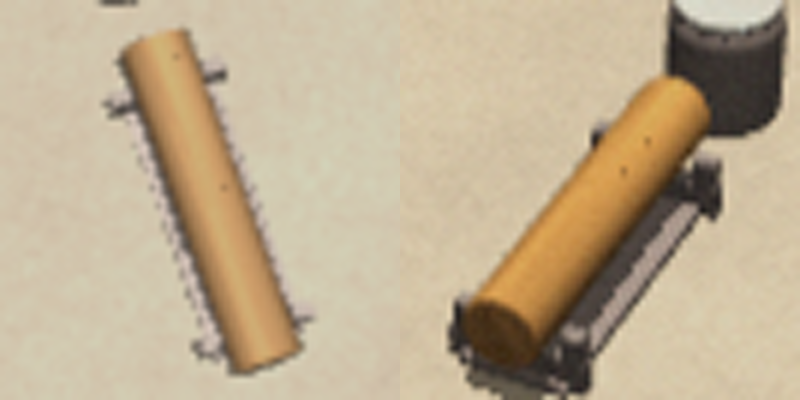

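Crop 2 shows the pin in its cradle: in the top half, far end about (153,45) and near end about (266,362); the tin stands beyond the far end.

```bash
cat >> h.py <<'E'
def frame(yaw,pitch):  # x-axis at yaw, rising by pitch; z is the face normal
    return (R.from_euler("z",yaw,degrees=True)*R.from_euler("y",-pitch,degrees=True)).as_matrix()
def tool(F,sgn=1,jaw="y"): # tool pointing into face F, jaws along F's y or x
    x=-F[:,2]; y=sgn*F[:,1 if jaw=="y" else 0]; return np.c_[x,y,np.cross(x,y)]
def plan(p,M,st):
    R0=R.from_quat(st["eef_rot"]);R1=R.from_matrix(M)
    rv=np.degrees((R0.inv()*R1).as_rotvec());d=np.asarray(p)-st["tool_pos"]
    print("turn deg",rv.round(2),"then shift cm (target axes)",(M.T@d*100).round(2),"(present axes)",(R0.as_matrix().T@d*100).round(2))
E
cat > m2.py <<'E'
from h import *
np.set_printoptions(precision=4,suppress=True)
T,S=load("top0"),load("side0")
q=np.array([[352.6,230.6],[420.6,266.6],[363.4,318.5],[291.75,274.75]])
X=np.array([onz(S,a,b)[0] for a,b in zip(q,[.0243,.0243,.0557,.0557])]);d=X[0]+X[1]-X[2]-X[3]
print("board side",X.tolist(),X.mean(0),np.degrees(np.arctan2(d[1],d[0])))
e=(np.array([[153,45],[266,362]])+.5)/5.97-.5+[240,165]
P=onz(T,e,.044);d=P[0]-P[1];print("pin top",P,P.mean(0),np.linalg.norm(d),np.degrees(np.arctan2(d[1],d[0])))
e=(np.array([[673,103],[504,333]])-[400,0]+.5)/5.97-.5+[245,185]
P=onz(S,e,.042);d=P[0]-P[1];print("pin side",P,P.mean(0),np.linalg.norm(d),np.degrees(np.arctan2(d[1],d[0])))
from plant import r
st=r.get_state();M=R.from_quat(st["eef_rot"]).as_matrix();print("tool axes",M.tolist())
F=frame(4.1,35);mid=np.array([.472,.316,.078])
p=mid+F@[.006,0,.033-.008] # TCP; grasp point 8 mm behind it, 33 above face
print("grip TCP",p); 
for sg in(1,-1): plan(p+F@[0,0,.09],tool(F,sg),st)
# predicted handle-top and stud pixels as a check
print(proj(T,[mid+F@[.006,0,.05],mid+F@[-.056,0,.0],mid+F@[.062,0,.015]]))
E
python3 m2.py
```

```text
board side [[0.6679248115375798, -0.17316895678448108, 0.02429999999999999], [0.6869431871728251, -0.40973945363446973, 0.02429999999999999], [0.38988407474308734, -0.4354165760260851, 0.05570000000000008], [0.36860556192394883, -0.20344155367218908, 0.05570000000000008]] [ 0.5283 -0.3054  0.04  ] 5.35956282055386
pin top [[ 0.6047  0.0377  0.044 ]
 [ 0.4117 -0.0316  0.044 ]] [0.5082 0.0031 0.044 ] 0.20505362667567473 19.750226854063143
pin side [[ 0.6139  0.0458  0.042 ]
 [ 0.4169 -0.0319  0.042 ]] [0.5154 0.0069 0.042 ] 0.2117272324134328 21.522411381651423
tool axes [[-0.0003926160987637317, 0.3181150750633648, 0.9480520264574246], [-0.0015343928318600764, 0.9480507918566216, -0.31811529623498264], [-0.9999987457448318, -0.0015795814201915448, 0.00011589348755525197]]
grip TCP [0.4626 0.3153 0.1019]
turn deg [-21.91 -34.55   7.  ] then shift cm (target axes) [ 17.01 -29.48  11.5 ] (present axes) [  7.37 -19.81  29.05]
turn deg [150.82   9.64  47.57] then shift cm (target axes) [ 17.01  29.48 -11.5 ] (present axes) [  7.37 -19.81  29.05]
[[184.2372 212.3547]
 [188.0892 220.6584]
 [183.1271 193.2536]]
```

Emit:
{"method": "drive_tool", "body": {
  "deltas": [
    [[-3.65, -5.76, 1.17], [0, 0, 0], 8.8],
    [[-3.65, -5.76, 1.17], [0, 0, 0], 8.8],
    [[-3.65, -5.76, 1.17], [0, 0, 0], 8.8],
    [[-3.65, -5.76, 1.17], [0, 0, 0], 8.8],
    [[-3.65, -5.76, 1.17], [0, 0, 0], 8.8],
    [[-3.65, -5.76, 1.17], [0, 0, 0], 8.8],
    [[0, 0, 0], [1.5, -3.3, 1.3], 8.8],
    [[0, 0, 0], [1.5, -3.3, 1.3], 8.8],
    [[0, 0, 0], [1.5, -3.3, 1.3], 8.8],
    [[0, 0, 0], [1.5, -3.3, 1.3], 8.8],
    [[0, 0, 0], [1.5, -3.3, 1.3], 8.8],
    [[0, 0, 0], [1.5, -3.3, 1.3], 8.8]
  ],
  "force": 40
}}

```text
clock: 1.1
tool_pos: [0.3227, 0.4132, 0.2232]
eef_rot: [-0.015, 0.459, 0.031, 0.888]
contact_force: [1.3, 1.5, 0.3]
opening: 0.996
```

```bash
cat > go.py <<'E'
from h import *
from plant import r
import sys
np.set_printoptions(precision=4,suppress=True)
st=r.get_state();F=frame(4.1,35);mid=np.array([.472,.316,.078])
plan(mid+F@[.006,0,.025+.09],tool(F,1),st);print(st["q"])
E
python3 go.py
```

```text
turn deg [-0.22  0.37 -0.01] then shift cm (target axes) [  8.54 -10.76   3.9 ] (present axes) [  8.56 -10.75   3.88]
[-1.6503  0.6717  0.5072  2.2558  1.4197  0.2673 -1.021 ]
```

Emit:
{"method": "drive_tool", "body": {
  "deltas": [
    [[0, 0, 0], [2.1, -2.7, 0.95], 8.8],
    [[0, 0, 0], [2.1, -2.7, 0.95], 8.8],
    [[0, 0, 0], [2.1, -2.7, 0.95], 8.8],
    [[0, 0, 0], [1.5, -2.0, 0.5], 8.8],
    [[0, 0, 0], [0, 0, 0], 8.8],
    [[0, 0, 0], [0, 0, 0], 8.8],
    [[0, 0, 0], [0, 0, 0], 8.8]
  ]
}}

```text
clock: 1.68
tool_pos: [0.3806, 0.3497, 0.1927]
eef_rot: [-0.016, 0.455, 0.031, 0.89]
contact_force: [0.5, 0.1, -0.5]
opening: 1.0
```

```bash
python3 go.py; python3 - <<'E'
from h import *
from plant import r
ims=[]
for n,(x,y) in(("top",(145,170)),("side",(155,120))):
    s=r.snapshot(n);np.savez(n+"1.npz",**s)
    ims.append(cv2.resize(s["color"][y:y+100,x:x+100],(400,400),interpolation=cv2.INTER_CUBIC)[:,:,::-1])
    print(n,proj(s,r.get_state()["tool_pos"]))
cv2.imwrite("pics/hover.png",np.hstack(ims))
E
```

```text
turn deg [-0.03  0.87  0.05] then shift cm (target axes) [ 2.99 -4.02  1.3 ] (present axes) [ 3.01 -4.01  1.25]
[-1.3195  0.6882  0.2603  2.3708  2.0779  0.4344 -1.5598]
top [[169.16173404 230.71708978]]
side [[171.03941062 150.90541228]]
```

View pics/hover.png

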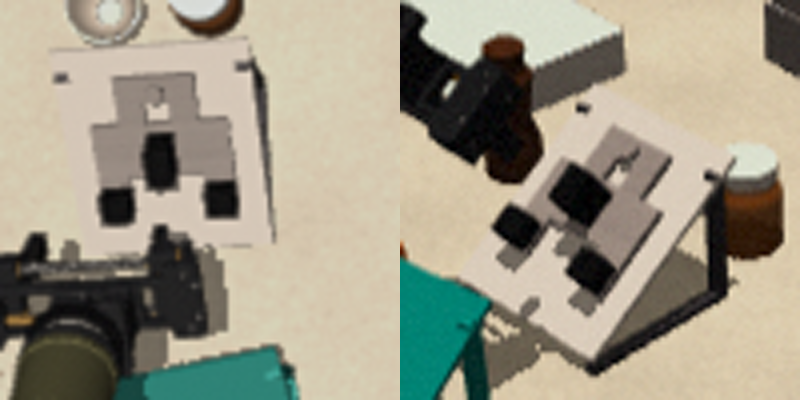

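The hover picture shows the gripper short of the chock: finger tips at (35,240) and (165,240) in the top half, midpoint matching the projected TCP, so the calibration is good. Continuing more slowly.

Emit:
{"method": "drive_tool", "body": {
  "deltas": [
    [[0, 0.3, 0], [1, -1, 0.3], 8.8],
    [[0, 0.3, 0], [1, -1, 0.3], 8.8],
    [[0, 0.3, 0], [1, -1, 0.3], 8.8],
    [[0, 0, 0], [0, -1, 0.3], 8.8],
    [[0, 0, 0], [0, 0, 0], 8.8],
    [[0, 0, 0], [0, 0, 0], 8.8]
  ]
}}

```text
clock: 2.28
tool_pos: [0.4103, 0.3121, 0.1755]
eef_rot: [-0.017, 0.461, 0.032, 0.886]
contact_force: [0.8, -0.1, -0.9]
opening: 0.996
```

```bash
python3 go.py; python3 - <<'E'
from h import *
from plant import r
T,S=load("top1"),load("side1")
# black blobs in hover images, pixel boxes (top offset 145,170; side 155,120)
for n,s,o,rois in(("top",T,(145,170),[(140,125,45,70),(95,180,42,50),(200,172,45,50)]),("side",S,(155,120),[(145,155,70,75),(90,200,55,50),(163,240,55,55)])):
    for x,y,w,h in rois:
        x0,y0=o[0]+x//4,o[1]+y//4;im=cv2.resize(s["color"][y0:y0+h//4+1,x0:x0+w//4+1],None,fx=6,fy=6,interpolation=cv2.INTER_CUBIC)
        m=(im.max(2)<75).astype(np.uint8);cs,_=cv2.findContours(m,0,2);c=max(cs,key=cv2.contourArea)
        bx=np.array(cv2.boundingRect(c),float);bx[:2]+=[0,0]
        print(n,"box u0,v0,u1,v1",[round(v,1) for v in(bx[0]/6+x0-.5,bx[1]/6+y0-.5,(bx[0]+bx[2])/6+x0-.5,(bx[1]+bx[3])/6+y0-.5)])
    F=frame(4.1,35);mid=np.array([.472,.316,.078])
    def box(x0,x1,y0,y1,z0,z1):
        P=proj(s,[mid+F@[.006+a,b,c] for a in(x0,x1) for b in(y0,y1) for c in(z0,z1)]);return np.r_[P.min(0),P.max(0)].round(1)
    print("pred",box(-.018,.018,-.012,.012,.008,.05),box(-.062,-.04,.032,.060,.008,.03),box(-.062,-.04,-.06,-.032,.008,.03))
E
```

```text
turn deg [0.03 0.01 0.01] then shift cm (target axes) [ 0.04 -0.05  0.07] (present axes) [ 0.04 -0.05  0.07]
[-1.1289  0.7105  0.1518  2.4132  2.2645  0.5185 -1.6486]
top box u0,v0,u1,v1 [np.float64(180.0), np.float64(202.7), np.float64(189.0), np.float64(217.0)]
top box u0,v0,u1,v1 [np.float64(169.3), np.float64(216.5), np.float64(178.5), np.float64(225.8)]
top box u0,v0,u1,v1 [np.float64(195.7), np.float64(214.7), np.float64(204.0), np.float64(223.8)]
pred [180.  201.8 189.6 217.1] [169.3 217.  178.9 226. ] [195.5 215.3 204.7 224.3]
side box u0,v0,u1,v1 [np.float64(191.8), np.float64(160.5), np.float64(207.5), np.float64(176.5)]
side box u0,v0,u1,v1 [np.float64(177.8), np.float64(170.8), np.float64(190.5), np.float64(182.5)]
side box u0,v0,u1,v1 [np.float64(196.2), np.float64(181.0), np.float64(208.5), np.float64(193.5)]
pred [191.4 160.6 208.8 178. ] [177.3 172.  189.9 183.5] [195.7 182.9 208.6 194.7]
```

Emit:
{"method": "drive_tool", "body": {
  "deltas": [
    [[0, 0, 0], [1.5, 0, 0.05], 8.8],
    [[0, 0, 0], [1.5, 0, 0], 8.8],
    [[0, 0, 0], [1.5, 0, 0], 8.8],
    [[0, 0, 0], [1.5, 0, 0], 8.8],
    [[0, 0, 0], [1.5, 0, 0], 8.8],
    [[0, 0, 0], [1.5, 0, 0], 8.8],
    [[0, 0, 0], [0, 0, 0], 8.8],
    [[0, 0, 0], [0, 0, 0], 8.8]
  ]
}}

```text
clock: 2.95
tool_pos: [0.4621, 0.316, 0.1017]
eef_rot: [-0.017, 0.462, 0.032, 0.886]
contact_force: [-0.4, 0.5, -0.1]
opening: 1.001
```

```bash
python3 go.py
```

```text
turn deg [ 0.06 -0.01  0.02] then shift cm (target axes) [-8.99 -0.07  0.05] (present axes) [-8.99 -0.07  0.05]
[-0.9708  0.8892  0.0642  2.3307  2.4105  0.6293 -1.7244]
```

Emit:
{"method": "drive_tool", "body": {
  "deltas": [
    [[0, 0, 0], [0, 0, 0], 6],
    [[0, 0, 0], [0, 0, 0], 4],
    [[0, 0, 0], [0, 0, 0], 2],
    [[0, 0, 0], [0, 0, 0], 1],
    [[0, 0, 0], [0, 0, 0], 1],
    [[0, 0, 0], [0, 0, 0], 1],
    [[0, 0, 0], [0, 0, 0], 1],
    [[0, 0, 0], [0, 0, 0], 1]
  ],
  "force": 40
}}

```text
clock: 3.62
tool_pos: [0.4627, 0.3147, 0.102]
eef_rot: [-0.017, 0.461, 0.031, 0.886]
contact_force: [-0.1, -0.1, 0.6]
opening: 0.417
```

Emit:
{"method": "drive_tool", "body": {
  "deltas": [
    [[0, 0, 0], [0, 0, 0], 1],
    [[0, 0, 0], [0, 0, 0], 1],
    [[0, 0, 0], [0, 0, 0], 1],
    [[0, 0, 0], [0, 0, 0], 1],
    [[0, 0, 0], [0, 0, 0], 1]
  ]
}}

```text
clock: 4.03
tool_pos: [0.4626, 0.3153, 0.1019]
eef_rot: [-0.017, 0.461, 0.032, 0.886]
contact_force: [0.0, 1.5, -1.8]
opening: 0.271
```

Emit:
{"method": "drive_tool", "body": {
  "deltas": [
    [[0, 0, 0], [-0.05, 0, 0.25], 1],
    [[0, 0, 0], [-0.05, 0, 0.25], 1],
    [[0, 0, 0], [0, 0, 0.25], 1],
    [[0, 0, 0], [0, 0, 0.25], 1],
    [[0, 0, 0], [0, 0, 0.25], 1],
    [[0, 0, 0], [0, 0, 0.25], 1],
    [[0, 0, 0], [0, 0, 0.25], 1],
    [[0, 0, 0], [0, 0, 0.25], 1],
    [[0, 0, 0], [0, 0, 0], 1],
    [[0, 0, 0], [0, 0, 0], 1]
  ]
}}

```text
clock: 4.87
tool_pos: [0.4786, 0.3157, 0.1144]
eef_rot: [-0.016, 0.461, 0.031, 0.887]
contact_force: [-0.0, 0.4, -4.8]
opening: 0.269
```

```bash
python3 go.py;python3 - <<'E'
from h import *
from plant import r
ims=[]
for n,(x,y) in(("top",(155,165)),("side",(165,130))):
    s=r.snapshot(n)
    ims.append(cv2.resize(s["color"][y:y+67,x:x+67],(400,400),interpolation=cv2.INTER_CUBIC)[:,:,::-1])
cv2.imwrite("pics/slid.png",np.hstack(ims))
E
```

```text
turn deg [-0.05  0.02  0.08] then shift cm (target axes) [-8.9   0.07 -2.03] (present axes) [-8.9   0.06 -2.02]
[-0.9601  0.8605  0.0976  2.2968  2.4074  0.5685 -1.681 ]
```

View pics/slid.png

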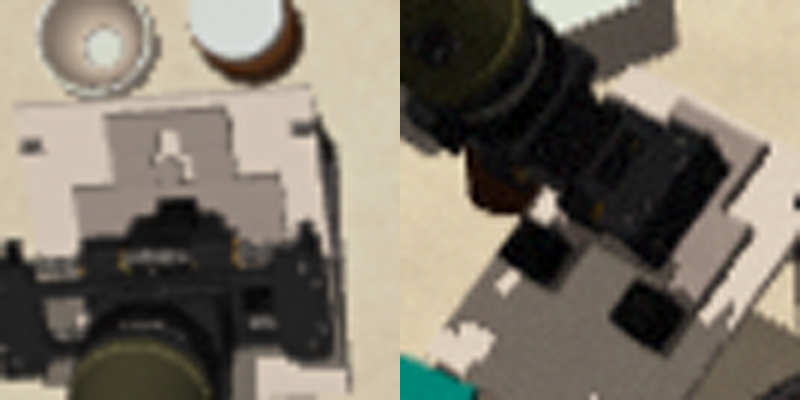

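The picture shows the slot now free of the stud, whose head stands in the wide square at about (170,165) in the top half; the whole weight is on the gripper. Lifting gently.

Emit:
{"method": "drive_tool", "body": {
  "deltas": [
    [[0, 0, 0], [-0.4, 0, 0], 1],
    [[0, 0, 0], [-0.4, 0, 0], 1],
    [[0, 0, 0], [-0.4, 0, 0], 1],
    [[0, 0, 0], [-0.4, 0, 0], 1]
  ]
}}

```text
clock: 5.3
tool_pos: [0.4689, 0.3152, 0.1277]
eef_rot: [-0.017, 0.461, 0.031, 0.886]
contact_force: [-0.1, -0.1, -4.8]
opening: 0.269
```

Emit:
{"method": "drive_tool", "body": {
  "deltas": [
    [[0, 0, 0], [-2, 0, 0], 1],
    [[0, 0, 0], [-2.5, 0, 0], 1],
    [[0, 0, 0], [-2.5, 0, 0], 1],
    [[0, 0, 0], [-2.5, 0, 0], 1],
    [[0, 0, 0], [-2.0, 0, 0], 1],
    [[0, 0, 0], [0, 0, 0], 1],
    [[0, 0, 0], [0, 0, 0], 1]
  ]
}}

```text
clock: 5.88
tool_pos: [0.403, 0.3113, 0.2224]
eef_rot: [-0.016, 0.461, 0.032, 0.887]
contact_force: [0.4, 0.4, -4.6]
opening: 0.269
```

```bash
cat > go2.py <<'E'
from h import *
from plant import r
import sys
np.set_printoptions(precision=4,suppress=True)
st=r.get_state();F=frame(4.65,-6);mid=np.array([.530,-.304,.040]);h=float(sys.argv[1])
print(st["tool_pos"],st["q"]);plan(mid+F@[0,0,.025+h],tool(F,1),st)
E
python3 go2.py .1
```

```text
[0.403  0.3113 0.2224] [-1.2508  0.6053  0.3178  2.395   2.1572  0.3711 -1.509 ]
turn deg [-0.53 41.07  0.08] then shift cm (target axes) [  4.84 -62.36   9.53] (present axes) [ 10.2  -62.28   4.51]
```

Emit:
{"method": "drive_tool", "body": {
  "deltas": [
    [[0, 3.4, 0], [0, 0, 0], 1],
    [[0, 3.4, 0], [0, 0, 0], 1],
    [[0, 3.4, 0], [0, 0, 0], 1],
    [[0, 3.4, 0], [0, 0, 0], 1],
    [[0, 3.4, 0], [0, 0, 0], 1],
    [[0, 3.4, 0], [0, 0, 0], 1],
    [[0, 3.4, 0], [0, 0, 0], 1],
    [[0, 3.4, 0], [0, 0, 0], 1],
    [[0, 3.4, 0], [0, 0, 0], 1],
    [[0, 3.4, 0], [0, 0, 0], 1],
    [[0, 3.4, 0], [0, 0, 0], 1],
    [[0, 3.4, 0], [0, 0, 0], 1]
  ]
}}

```text
clock: 6.88
tool_pos: [0.4148, 0.3069, 0.2206]
eef_rot: [-0.023, 0.656, 0.02, 0.754]
contact_force: [0.7, 0.2, -5.5]
opening: 0.269
```

```bash
python3 go2.py .1
```

```text
[0.4148 0.3069 0.2206] [-0.5548  0.5719 -0.3606  2.019   0.5812  0.5627  0.2867]
turn deg [-1.14 14.01  0.5 ] then shift cm (target axes) [  4.78 -61.82   8.38] (present axes) [  7.35 -61.6    8.12]
```

Emit:
{"method": "drive_tool", "body": {
  "deltas": [
    [[-0.3, 3.5, 0.1], [0, 0, 0], 1],
    [[-0.3, 3.5, 0.1], [0, 0, 0], 1],
    [[-0.3, 3.5, 0.1], [0, 0, 0], 1],
    [[-0.2, 3.5, 0.1], [0, 0, 0], 1],
    [[0, 0, 0], [0, -4, 0.5], 1],
    [[0, 0, 0], [0, -4, 0.5], 1],
    [[0, 0, 0], [0, -4, 0.5], 1],
    [[0, 0, 0], [0, -4, 0.5], 1],
    [[0, 0, 0], [0, -4, 0.5], 1],
    [[0, 0, 0], [0, -4, 0.5], 1],
    [[0, 0, 0], [0, -4, 0.5], 1],
    [[0, 0, 0], [0, -4, 0.5], 1]
  ]
}}

```text
clock: 7.88
tool_pos: [0.4803, -0.0106, 0.2162]
eef_rot: [-0.03, 0.742, 0.027, 0.669]
contact_force: [0.9, 0.7, -3.7]
opening: 0.272
```

```bash
python3 go2.py .1
```

```text
[ 0.4803 -0.0106  0.2162] [ 0.2721  0.6411 -0.5619  1.9284  0.4389  0.8068  1.1089]
turn deg [-0.02  0.13  0.05] then shift cm (target axes) [  4.76 -29.65   4.41] (present axes) [  4.8  -29.64   4.4 ]
```

Emit:
{"method": "drive_tool", "body": {
  "deltas": [
    [[0, 0, 0], [0.2, -3.7, 0.5], 1],
    [[0, 0, 0], [0.2, -3.7, 0.5], 1],
    [[0, 0, 0], [0.2, -3.7, 0.5], 1],
    [[0, 0, 0], [0.2, -3.7, 0.6], 1],
    [[0, 0, 0], [0.2, -3.7, 0.6], 1],
    [[0, 0, 0], [0.2, -3.7, 0.6], 1],
    [[0, 0, 0], [0.2, -3.7, 0.6], 1],
    [[0, 0, 0], [0.2, -2, 0.3], 1],
    [[0, 0, 0], [0.2, -1, 0.1], 1],
    [[0, 0, 0], [0, 0, 0], 1],
    [[0, 0, 0], [0, 0, 0], 1]
  ]
}}

```text
clock: 8.8
tool_pos: [0.5448, -0.2903, 0.1939]
eef_rot: [-0.03, 0.741, 0.029, 0.67]
contact_force: [0.2, 0.8, -4.1]
opening: 0.264
```

```bash
python3 go2.py .1
```

```text
[ 0.5448 -0.2903  0.1939] [ 0.6756  0.8258 -0.5409  1.5458  0.502   1.0122  1.6184]
turn deg [ 0.11  0.2  -0.16] then shift cm (target axes) [ 2.97 -1.24  0.03] (present axes) [ 2.97 -1.25  0.02]
```

Emit:
{"method": "drive_tool", "body": {
  "deltas": [
    [[0, 0.2, -0.1], [1.5, -0.6, 0], 1],
    [[0, 0, 0], [1.5, -0.6, 0], 1],
    [[0, 0, 0], [2, 0, 0], 1],
    [[0, 0, 0], [2, 0, 0], 1],
    [[0, 0, 0], [2, 0, 0], 1],
    [[0, 0, 0], [1.5, 0, 0], 1],
    [[0, 0, 0], [0.5, 0, 0], 1],
    [[0, 0, 0], [0, 0, 0], 1],
    [[0, 0, 0], [0, 0, 0], 1]
  ]
}}

```text
clock: 9.55
tool_pos: [0.536, -0.3036, 0.0854]
eef_rot: [-0.032, 0.742, 0.028, 0.669]
contact_force: [0.1, 0.1, -3.8]
opening: 0.269
```

```bash
python3 go2.py 0;python3 - <<'E'
from h import *
from plant import r
ims=[]
for n,(x,y) in(("top",(310,145)),("side",(290,205))):
    s=r.snapshot(n)
    ims.append(cv2.resize(s["color"][y:y+100,x:x+100],(400,400),interpolation=cv2.INTER_CUBIC)[:,:,::-1])
cv2.imwrite("pics/low.png",np.hstack(ims))
E
```

```text
[ 0.536  -0.3036  0.0854] [ 0.6638  0.9617 -0.4708  1.6145  0.6029  0.8172  1.5565]
turn deg [0.2  0.13 0.08] then shift cm (target axes) [ 2.08  0.01 -0.12] (present axes) [ 2.08  0.01 -0.13]
```

View pics/low.png

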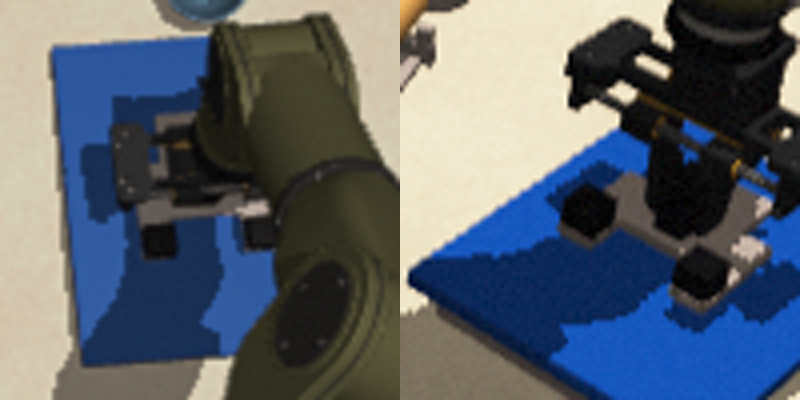

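The picture shows the chock just above the board, square to it, prongs toward the robot (uphill). Lowering until it touches.

Emit:
{"method": "drive_tool", "body": {
  "deltas": [
    [[0.2, 0.1, 0], [0.5, 0, -0.1], 1],
    [[0, 0, 0], [0.5, 0, 0], 1],
    [[0, 0, 0], [0.4, 0, 0], 1],
    [[0, 0, 0], [0.2, 0, 0], 1],
    [[0, 0, 0], [0.1, 0, 0], 1],
    [[0, 0, 0], [0, 0, 0], 1],
    [[0, 0, 0], [0, 0, 0], 1]
  ]
}}

```text
clock: 10.23
tool_pos: [0.5332, -0.3044, 0.0688]
eef_rot: [-0.03, 0.742, 0.026, 0.669]
contact_force: [-0.0, -0.1, -4.4]
opening: 0.268
```

```bash
python3 go2.py 0
```

```text
[ 0.5332 -0.3044  0.0688] [ 0.6595  0.9828 -0.4566  1.6246  0.6179  0.7869  1.5406]
turn deg [-0.05  0.05  0.1 ] then shift cm (target axes) [ 0.39  0.06 -0.01] (present axes) [ 0.39  0.06 -0.01]
```

Emit:
{"method": "drive_tool", "body": {
  "deltas": [
    [[0, 0, 0], [0.1, 0, 0], 1],
    [[0, 0, 0], [0.1, 0, 0], 1],
    [[0, 0, 0], [0.1, 0, 0], 1],
    [[0, 0, 0], [0, 0, 0], 1],
    [[0, 0, 0], [0, 0, 0], 1]
  ]
}}

```text
clock: 10.65
tool_pos: [0.5327, -0.3044, 0.0657]
eef_rot: [-0.03, 0.742, 0.026, 0.669]
contact_force: [0.5, 0.1, -4.0]
opening: 0.271
```

Emit:
{"method": "drive_tool", "body": {
  "deltas": [
    [[0, 0, 0], [0.1, 0, 0], 1],
    [[0, 0, 0], [0.1, 0, 0], 1],
    [[0, 0, 0], [0, 0, 0], 1],
    [[0, 0, 0], [0, 0, 0], 1]
  ]
}}

```text
clock: 10.98
tool_pos: [0.5329, -0.3044, 0.0652]
eef_rot: [-0.031, 0.742, 0.026, 0.669]
contact_force: [-1.9, 1.4, 6.2]
opening: 0.265
```

Emit:
{"method": "drive_tool", "body": {
  "deltas": [
    [[0, 0, 0], [-0.05, 0, 0], 1.5],
    [[0, 0, 0], [0, 0, 0], 3],
    [[0, 0, 0], [0, 0, 0], 5],
    [[0, 0, 0], [0, 0, 0], 5],
    [[0, 0, 0], [0, 0, 0], 5],
    [[0, 0, 0], [0, 0, 0], 5],
    [[0, 0, 0], [-1, 0, 0], 5],
    [[0, 0, 0], [-2, 0, 0], 5],
    [[0, 0, 0], [-4, 0, 0], 8.8],
    [[0, 0, 0], [-4, 0, 0], 8.8],
    [[0, 0, 0], [-4, 0, 0], 8.8]
  ]
}}

```text
clock: 11.9
tool_pos: [0.548, -0.3026, 0.2157]
eef_rot: [-0.03, 0.742, 0.027, 0.669]
contact_force: [0.2, -0.4, 0.6]
opening: 0.77
```

```bash
cat > go3.py <<'E'
from h import *
from plant import r
import sys
np.set_printoptions(precision=4,suppress=True)
st=r.get_state();yaw=20.5;c=np.array([.5115,.0045,.042]);h=float(sys.argv[1])
F=frame(yaw,0)
print(st["tool_pos"],st["q"])
for sg in(1,-1): plan(c+[0,0,h-.008],tool(F,sg),st)
E
python3 go3.py .13
```

```text
[ 0.548  -0.3026  0.2157] [ 0.6875  0.8113 -0.5473  1.4979  0.4874  1.0711  1.6512]
turn deg [-15.85  -5.93  -0.77] then shift cm (target axes) [ 5.17 30.04  7.33] (present axes) [ 5.23 30.91 -0.62]
turn deg [163.93  -1.11   8.55] then shift cm (target axes) [  5.17 -30.04  -7.33] (present axes) [ 5.23 30.91 -0.62]
```

Emit:
{"method": "drive_tool", "body": {
  "deltas": [
    [[-5.28, -1.98, -0.26], [0, 0, 0], 8.8],
    [[-5.28, -1.98, -0.26], [0, 0, 0], 8.8],
    [[-5.28, -1.98, -0.26], [0, 0, 0], 8.8],
    [[0, 0, 0], [0.3, 3.7, 0.9], 8.8],
    [[0, 0, 0], [0.3, 3.7, 0.9], 8.8],
    [[0, 0, 0], [0.3, 3.7, 0.9], 8.8],
    [[0, 0, 0], [0.3, 3.7, 0.9], 8.8],
    [[0, 0, 0], [0.3, 3.7, 0.9], 8.8],
    [[0, 0, 0], [0.3, 3.7, 0.9], 8.8],
    [[0, 0, 0], [0.3, 3.7, 0.9], 8.8],
    [[0, 0, 0], [0, 0, 0], 8.8],
    [[0, 0, 0], [0, 0, 0], 8.8]
  ]
}}

```text
clock: 12.9
tool_pos: [0.5167, -0.0352, 0.1931]
eef_rot: [-0.128, 0.695, 0.128, 0.696]
contact_force: [-1.0, -0.7, 0.7]
opening: 0.994
```

```bash
python3 go3.py .13;python3 - <<'E'
from h import *
from plant import r
ims=[]
for n,(x,y) in(("top",(310,145)),("side",(290,205))):
    s=r.snapshot(n);np.savez(n+"2.npz",**s)
    ims.append(cv2.resize(s["color"][y:y+100,x:x+100],(400,400),interpolation=cv2.INTER_CUBIC)[:,:,::-1])
cv2.imwrite("pics/placed.png",np.hstack(ims))
E
```

```text
[ 0.5167 -0.0352  0.1931] [ 0.3366  0.6872 -0.5879  1.9337  0.5829  0.6943  1.3266]
turn deg [0.32 0.07 0.04] then shift cm (target axes) [2.91 3.9  0.9 ] (present axes) [2.91 3.89 0.92]
turn deg [-179.68   -0.06    0.1 ] then shift cm (target axes) [ 2.91 -3.9  -0.9 ] (present axes) [2.91 3.89 0.92]
```

View pics/placed.png

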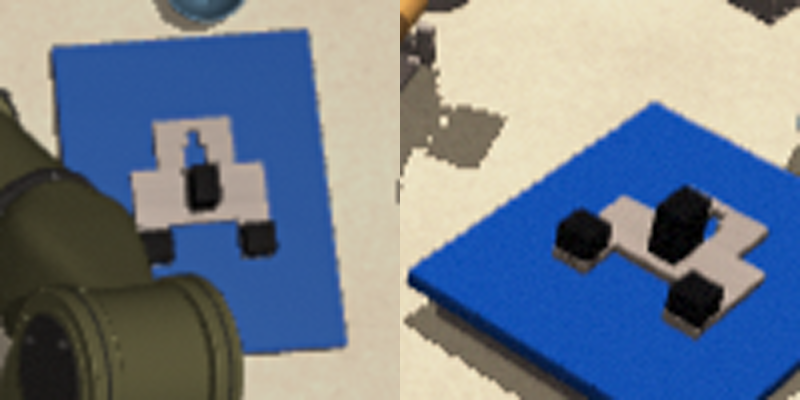

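The picture shows the chock flat on the board, prongs toward the robot, perhaps a few mm right of the middle (plate mid ~u 200, board mid ~u 195 in the crop). I'll quantify against the masks.

```bash
python3 - <<'E'
from h import *
np.set_printoptions(precision=4,suppress=True)
T,S=load("top2"),load("side2");K=6
def fit(s,box,lo,hi):
    x,y,w,h=box;im=cv2.resize(s["color"][y:y+h,x:x+w],None,fx=K,fy=K,interpolation=cv2.INTER_CUBIC)
    m=cv2.inRange(cv2.cvtColor(im,cv2.COLOR_RGB2HSV),lo,hi);return m,(lambda q:(np.asarray(q)+.5)/K-.5+[x,y])
# plate outline (pale) : per-row left/right at plate rows, board rows likewise
m,c=fit(T,(320,150,80,90),(0,0,120),(179,70,255))
b,_=fit(T,(320,150,80,90),(105,130,30),(128,255,255))
hsv=cv2.cvtColor(T["color"],cv2.COLOR_RGB2HSV)
for v in (177,180,188,192,196):
    row=int((v-150+.5)*K); ub=np.where(b[row])[0]; inn=np.where(m[row,ub.min():ub.max()])[0]+ub.min()
    B=onz(T,c([[ub.min(),row],[ub.max()+1,row]]),.040);Pp=onz(T,c([[inn.min(),row],[inn.max()+1,row]]),.048)
    print(v,"board y",B[:,1],"mid",B[:,1].mean(),"x",B[0,0],"plate y",Pp[:,1],"mid",Pp[:,1].mean())
F=frame(4.65,-6);mid=np.array([.5302,-.304,.040])
for n,s,rois in(("top",T,[(355,183,11,16),(369,198,12,13)]),("side",S,[(351,250,18,21),(327,255,17,17),(355,271,17,16)])):
    for x,y,w,h in rois:
        im=cv2.resize(s["color"][y-2:y+h+2,x-2:x+w+2],None,fx=K,fy=K,interpolation=cv2.INTER_CUBIC)
        k=(im.max(2)<75).astype(np.uint8);cs,_=cv2.findContours(k,0,2);q=cv2.boundingRect(max(cs,key=cv2.contourArea))
        print(n,"box",np.round([q[0]/K+x-2.5,q[1]/K+y-2.5,(q[0]+q[2])/K+x-2.5,(q[1]+q[3])/K+y-2.5],1))
    def box(x0,x1,y0,y1,z0,z1):
        P=proj(s,[mid+F@[a,e,g] for a in(x0,x1) for e in(y0,y1) for g in(z0,z1)]);return np.r_[P.min(0),P.max(0)].round(1)
    print("pred",box(-.018,.018,-.012,.012,.008,.05),box(-.062,-.04,.032,.060,.008,.03),box(-.062,-.04,-.06,-.032,.008,.03))
E
```

```text
177 board y [-0.1786 -0.4152] mid -0.2969213716343715 x 0.5886342203959802 plate y [-0.2632 -0.3331] mid -0.2981698747001247
180 board y [-0.1798 -0.4163] mid -0.2980117483555351 x 0.5775825274177582 plate y [-0.265  -0.3354] mid -0.3001648246445041
188 board y [-0.1954 -0.4194] mid -0.30739110338979714 x 0.5482549241472287 plate y [-0.2417 -0.3635] mid -0.3025694394498831
192 board y [-0.2129 -0.4216] mid -0.31723117978029425 x 0.5336832201208174 plate y [-0.2427 -0.3651] mid -0.3039077321253809
196 board y [-0.2358 -0.4225] mid -0.32918025247414173 x 0.5191626560989903 plate y [-0.2456 -0.3673] mid -0.30645341129165693
top box [356.  185.  364.8 197.5]
top box [369.2 199.8 378.8 209. ]
pred [355.6 184.6 365.3 197.7] [344.1 202.7 353.4 210.6] [369.5 200.8 379.1 208.7]
side box [351.5 251.2 369.3 270.7]
side box [328.  257.  342.2 272.3]
side box [352.5 271.8 370.3 288.5]
pred [351.  250.9 367.9 272.3] [327.8 257.4 341.8 271.8] [355.1 273.1 369.8 288.1]
```

Chock and board centres agree within about 2 mm, and the yaw matches. Now the pin.

Emit:
{"method": "drive_tool", "body": {
  "deltas": [
    [[0.3, 0, 0], [1.5, 2, 0.45], 8.8],
    [[0, 0, 0], [1.5, 1.9, 0.45], 8.8],
    [[0, 0, 0], [2, 0, 0], 8.8],
    [[0, 0, 0], [2, 0, 0], 8.8],
    [[0, 0, 0], [2, 0, 0], 8.8],
    [[0, 0, 0], [2, 0, 0], 8.8],
    [[0, 0, 0], [2, 0, 0], 8.8],
    [[0, 0, 0], [1.5, 0, 0], 8.8],
    [[0, 0, 0], [0, 0, 0], 8.8],
    [[0, 0, 0], [0, 0, 0], 8.8]
  ]
}}

```text
clock: 13.83
tool_pos: [0.5116, -0.0003, 0.0469]
eef_rot: [-0.124, 0.697, 0.122, 0.696]
contact_force: [0.1, -0.1, 0.1]
opening: 0.995
```

```bash
python3 go3.py 0.00
```

```text
[ 0.5116 -0.0003  0.0469] [ 0.0947  0.9056 -0.3075  2.0322  0.831   0.3314  1.0183]
turn deg [-0.47 -0.07  0.12] then shift cm (target axes) [1.29 0.46 0.16] (present axes) [1.29 0.46 0.15]
turn deg [179.53   0.18   0.11] then shift cm (target axes) [ 1.29 -0.46 -0.16] (present axes) [1.29 0.46 0.15]
```

Emit:
{"method": "drive_tool", "body": {
  "deltas": [
    [[-0.47, 0, 0], [0.5, 0.4, 0.15], 8.8],
    [[0, 0, 0], [0.5, 0, 0], 8.8],
    [[0, 0, 0], [0, 0, 0], 6],
    [[0, 0, 0], [0, 0, 0], 4],
    [[0, 0, 0], [0, 0, 0], 3],
    [[0, 0, 0], [0, 0, 0], 3],
    [[0, 0, 0], [0, 0, 0], 3],
    [[0, 0, 0], [0, 0, 0], 3],
    [[0, 0, 0], [0, 0, 0], 3],
    [[0, 0, 0], [0, 0, 0], 3],
    [[0, 0, 0], [0, 0, 0], 3]
  ],
  "force": 35
}}

```text
clock: 14.75
tool_pos: [0.5117, 0.0053, 0.0373]
eef_rot: [-0.127, 0.696, 0.126, 0.696]
contact_force: [0.5, -0.2, 0.8]
opening: 0.486
```

```bash
python3 go3.py 0.00; python3 -c "
from plant import r;s=r.get_state();print(s['contact_force'],s['opening']*88)"
```

```text
[0.5117 0.0053 0.0373] [ 0.0706  0.9219 -0.2846  2.0342  0.8488  0.3046  1.0009]
turn deg [0.11 0.01 0.08] then shift cm (target axes) [ 0.33 -0.07 -0.05] (present axes) [ 0.33 -0.07 -0.05]
turn deg [-179.89   -0.13    0.01] then shift cm (target axes) [0.33 0.07 0.05] (present axes) [ 0.33 -0.07 -0.05]
[ 0.54370553 -0.17229748  0.76597619] 42.753132308918524
```

Emit:
{"method": "drive_tool", "body": {
  "deltas": [
    [[0, 0, 0], [-1, 0, 0], 3],
    [[0, 0, 0], [-3, 0, 0], 3],
    [[0, 0, 0], [-4, 0, 0], 3],
    [[0, 0, 0], [-4, 0, 0], 3],
    [[0, 0, 0], [-4, 0, 0], 3],
    [[0, 0, 0], [-2, 0, 0], 3],
    [[0, 0, 0], [0, 0, 0], 3]
  ]
}}

```text
clock: 15.33
tool_pos: [0.5136, 0.0064, 0.2211]
eef_rot: [-0.127, 0.693, 0.126, 0.699]
contact_force: [0.7, -0.1, -3.4]
opening: 0.487
```

```bash
cat > go4.py <<'E'
from h import *
from plant import r
import sys
np.set_printoptions(precision=4,suppress=True)
st=r.get_state();F=frame(4.65,-6);mid=np.array([.5302,-.304,.040])
dx,h=map(float,sys.argv[1:3])
print(st["tool_pos"],st["q"],st["contact_force"],st["opening"]);plan(mid+F@[-.084+dx,0,.017+h],tool(F,1,"x"),st)
E
python3 go4.py -.01 .12
```

```text
[0.5136 0.0064 0.2211] [ 0.2818  0.6419 -0.6241  1.9237  0.547   0.742   1.2704] [ 0.6774 -0.0813 -3.3645] 0.48721498332280877
turn deg [105.84   5.99  -4.48] then shift cm (target axes) [ 4.4  -8.37 31.08] (present axes) [  3.44 -27.45 -17.02]
```

Emit:
{"method": "drive_tool", "body": {
  "deltas": [
    [[6.6, 0.37, -0.28], [0, 0, 0], 3],
    [[6.6, 0.37, -0.28], [0, 0, 0], 3],
    [[6.6, 0.37, -0.28], [0, 0, 0], 3],
    [[6.6, 0.37, -0.28], [0, 0, 0], 3],
    [[6.6, 0.37, -0.28], [0, 0, 0], 3],
    [[6.6, 0.37, -0.28], [0, 0, 0], 3],
    [[6.6, 0.37, -0.28], [0, 0, 0], 3],
    [[6.6, 0.37, -0.28], [0, 0, 0], 3],
    [[6.6, 0.37, -0.28], [0, 0, 0], 3],
    [[6.6, 0.37, -0.28], [0, 0, 0], 3],
    [[6.6, 0.37, -0.28], [0, 0, 0], 3],
    [[6.6, 0.37, -0.28], [0, 0, 0], 3]
  ]
}}

```text
clock: 16.33
tool_pos: [0.5102, 0.0055, 0.2153]
eef_rot: [0.323, 0.637, -0.372, 0.593]
contact_force: [-0.0, 0.1, -3.9]
opening: 0.49
```

```bash
python3 go4.py -.01 .12
```

```text
[0.5102 0.0055 0.2153] [ 0.0168  0.6279 -0.212   1.8658  0.2023  0.7621  0.2272] [-0.014   0.066  -3.9451] 0.4897866822129762
turn deg [26.35  1.45 -0.48] then shift cm (target axes) [ 3.78 -8.08 31.01] (present axes) [  4.37 -21.02  24.1 ]
```

Emit:
{"method": "drive_tool", "body": {
  "deltas": [
    [[6.6, 0.36, -0.12], [0, 0, 0], 3],
    [[6.6, 0.36, -0.12], [0, 0, 0], 3],
    [[6.6, 0.36, -0.12], [0, 0, 0], 3],
    [[6.5, 0.36, -0.12], [0, 0, 0], 3],
    [[0, 0, 0], [0, -1, 3.7], 3],
    [[0, 0, 0], [0, -1, 3.7], 3],
    [[0, 0, 0], [0, -1, 3.7], 3],
    [[0, 0, 0], [0, -1, 3.7], 3],
    [[0, 0, 0], [0, -1, 3.7], 3],
    [[0, 0, 0], [0, -1, 3.7], 3],
    [[0, 0, 0], [0, -1, 3.7], 3],
    [[0, 0, 0], [0, 0, 0], 3]
  ]
}}

```text
clock: 17.33
tool_pos: [0.46, -0.2687, 0.2223]
eef_rot: [0.451, 0.541, -0.509, 0.493]
contact_force: [-0.3, -1.6, -2.9]
opening: 0.49
```

```bash
python3 go4.py -.01 .12
```

```text
[ 0.46   -0.2687  0.2223] [ 0.4604  0.6382 -0.0845  1.8011  0.1442  0.8019  0.3589] [-0.294  -1.6246 -2.9284] 0.4896761835752468
turn deg [-0.42  0.31  0.1 ] then shift cm (target axes) [ 3.73 -0.82  4.09] (present axes) [ 3.75 -0.78  4.07]
```

Emit:
{"method": "drive_tool", "body": {
  "deltas": [
    [[-0.4, 0.3, 0.1], [0.7, -0.4, 2.05], 3],
    [[0, 0, 0], [1, -0.4, 2], 3],
    [[0, 0, 0], [2, 0, 0], 3],
    [[0, 0, 0], [2.5, 0, 0], 3],
    [[0, 0, 0], [2.5, 0, 0], 3],
    [[0, 0, 0], [2.5, 0, 0], 3],
    [[0, 0, 0], [1.5, 0, 0], 3],
    [[0, 0, 0], [0, 0, 0], 3],
    [[0, 0, 0], [0, 0, 0], 3]
  ]
}}

```text
clock: 18.08
tool_pos: [0.4467, -0.2988, 0.0966]
eef_rot: [0.45, 0.549, -0.5, 0.496]
contact_force: [0.4, -0.2, -3.4]
opening: 0.487
```

```bash
python3 go4.py -.01 .0;python3 - <<'E'
from h import *
from plant import r
ims=[]
for n,(x,y) in(("top",(310,145)),("side",(290,205))):
    s=r.snapshot(n);np.savez(n+"3.npz",**s)
    ims.append(cv2.resize(s["color"][y:y+100,x:x+100],(400,400),interpolation=cv2.INTER_CUBIC)[:,:,::-1])
cv2.imwrite("pics/pinlow.png",np.hstack(ims))
E
```

```text
[ 0.4467 -0.2988  0.0966] [ 0.5152  0.8378 -0.0675  1.8714  0.1922  0.5334  0.3919] [ 0.4174 -0.1969 -3.4078] 0.48711744401198154
turn deg [ 0.79 -0.43 -0.12] then shift cm (target axes) [ 3.07 -0.57  1.19] (present axes) [ 3.06 -0.59  1.21]
```

View pics/pinlow.png

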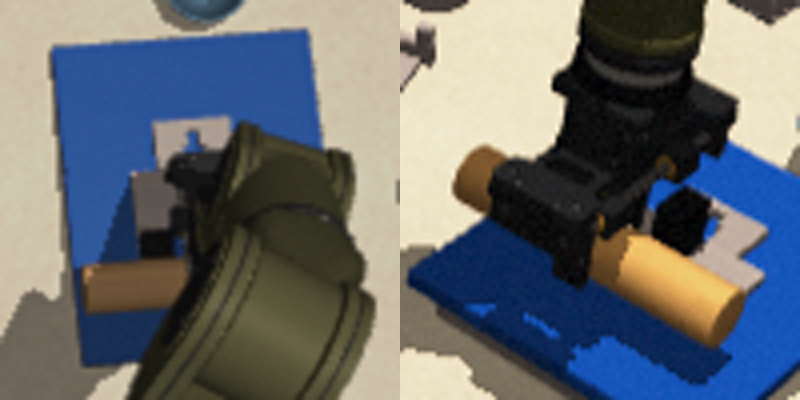

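The picture shows the pin held across the slope just above the board, clear of the prongs; side-view ends at about (478,178) and (728,318) in the crop. Checking where the hand sits along the pin.

```bash
python3 - <<'E'
from h import *
np.set_printoptions(precision=4,suppress=True)
T,S=load("top3"),load("side3");F=frame(4.65,-6);mid=np.array([.5302,-.304,.04])
tcp=np.array([.4467,-.2988,.0966])
M=F  # pin centre 5 mm behind the TCP
c=tcp+F[:,2]*.005
for a in(.105,-.105):
    th=np.linspace(0,2*np.pi,40);P=np.array([c+F@[.022*np.cos(t),a,.022*np.sin(t)] for t in th])
    for n,s,o in(("top",T,(310,145)),("side",S,(290,205))):
        q=(proj(s,P)-o+.5)*4-.5+([400,0] if n=="side" else [0,0]);print(a,n,"pred crop box",q.min(0).round(0),q.max(0).round(0))
E
```

```text
0.105 top pred crop box [ 82. 262.] [ 89. 312.]
0.105 side pred crop box [453. 148.] [493. 205.]
-0.105 top pred crop box [318. 244.] [330. 294.]
-0.105 side pred crop box [710. 295.] [749. 356.]
```

The ends match the prediction for a centred grasp within about 2 px. Lowering, staying 10 mm uphill of the prongs.

Emit:
{"method": "drive_tool", "body": {
  "deltas": [
    [[0.4, -0.2, -0.1], [0, -0.3, 0.6], 3],
    [[0.4, -0.2, 0], [0, -0.3, 0.6], 3],
    [[0, 0, 0], [0.7, 0, 0], 3],
    [[0, 0, 0], [0.7, 0, 0], 3],
    [[0, 0, 0], [0.7, 0, 0], 3],
    [[0, 0, 0], [0.4, 0, 0], 3],
    [[0, 0, 0], [0, 0, 0], 3],
    [[0, 0, 0], [0, 0, 0], 3]
  ]
}}

```text
clock: 18.85
tool_pos: [0.4404, -0.3121, 0.0734]
eef_rot: [0.452, 0.543, -0.505, 0.495]
contact_force: [-0.6, -0.5, -2.9]
opening: 0.488
```

```bash
python3 go4.py 0 .0
```

```text
[ 0.4404 -0.3121  0.0734] [ 0.5273  0.8774 -0.0497  1.8786  0.2043  0.4799  0.3891] [-0.6109 -0.5379 -2.8931] 0.48820334877645166
turn deg [-0.01  0.03 -0.18] then shift cm (target axes) [ 0.67  0.92 -0.07] (present axes) [ 0.68  0.92 -0.08]
```

Lower to contact in small steps.

Emit:
{"method": "drive_tool", "body": {
  "deltas": [
    [[0, 0, 0], [0.2, 0, -0.07], 3],
    [[0, 0, 0], [0.2, 0, 0], 3],
    [[0, 0, 0], [0.1, 0, 0], 3],
    [[0, 0, 0], [0, 0, 0], 3],
    [[0, 0, 0], [0, 0, 0], 3]
  ]
}}

```text
clock: 19.27
tool_pos: [0.44, -0.3118, 0.0689]
eef_rot: [0.452, 0.543, -0.505, 0.495]
contact_force: [0.5, -0.1, -4.0]
opening: 0.491
```

Emit:
{"method": "drive_tool", "body": {
  "deltas": [
    [[0, 0, 0], [0.1, 0, 0], 3],
    [[0, 0, 0], [0.1, 0, 0], 3],
    [[0, 0, 0], [0, 0, 0], 3],
    [[0, 0, 0], [0, 0, 0], 3]
  ]
}}

```text
clock: 19.6
tool_pos: [0.44, -0.3119, 0.0672]
eef_rot: [0.452, 0.543, -0.505, 0.495]
contact_force: [0.3, -0.6, 0.2]
opening: 0.493
```

Touching (z force −3.4 → +0.2). Slide downhill to the prongs.

Emit:
{"method": "drive_tool", "body": {
  "deltas": [
    [[0, 0, 0], [0.05, 0.2, 0], 3],
    [[0, 0, 0], [0, 0.2, 0], 3],
    [[0, 0, 0], [0, 0.2, 0], 3],
    [[0, 0, 0], [0, 0.1, 0], 3],
    [[0, 0, 0], [0, 0, 0], 3],
    [[0, 0, 0], [0, 0, 0], 3]
  ]
}}

```text
clock: 20.1
tool_pos: [0.4436, -0.3119, 0.0667]
eef_rot: [0.451, 0.544, -0.507, 0.493]
contact_force: [-5.1, -0.5, 10.4]
opening: 0.491
```

```bash
python3 go4.py 0 .0
```

```text
[ 0.4436 -0.3119  0.0667] [ 0.5199  0.8918 -0.0453  1.8686  0.204   0.4793  0.3832] [-5.079  -0.4502 10.4236] 0.49061419558551894
turn deg [-0.13  0.06  0.09] then shift cm (target axes) [ 0.05  0.52 -0.08] (present axes) [ 0.05  0.52 -0.09]
```

Probably board friction (normal force about 14 N). Relieve slightly and carry on.

Emit:
{"method": "drive_tool", "body": {
  "deltas": [
    [[0, 0, 0], [-0.06, 0, 0], 3],
    [[0, 0, 0], [0, 0.1, 0], 3],
    [[0, 0, 0], [0, 0.1, 0], 3],
    [[0, 0, 0], [0, 0, 0], 3],
    [[0, 0, 0], [0, 0, 0], 3]
  ]
}}

```text
clock: 20.52
tool_pos: [0.4481, -0.3114, 0.0663]
eef_rot: [0.452, 0.543, -0.506, 0.495]
contact_force: [-3.5, -0.8, 4.9]
opening: 0.491
```

```bash
python3 go4.py 0 .0
```

```text
[ 0.4481 -0.3114  0.0663] [ 0.5178  0.8939 -0.0477  1.8614  0.2025  0.4807  0.3826] [-3.4847 -0.7852  4.9438] 0.4911136895037297
turn deg [-0.06  0.08 -0.16] then shift cm (target axes) [ 0.05  0.07 -0.07] (present axes) [ 0.05  0.07 -0.07]
```

Moves on; 0.7 mm from the predicted contact. Nudge to touch.

Emit:
{"method": "drive_tool", "body": {
  "deltas": [
    [[0, 0, 0], [-0.02, 0.08, 0], 3],
    [[0, 0, 0], [0, 0.08, 0], 3],
    [[0, 0, 0], [0, 0, 0], 3],
    [[0, 0, 0], [0, 0, 0], 3]
  ]
}}

```text
clock: 20.85
tool_pos: [0.4492, -0.3111, 0.0662]
eef_rot: [0.452, 0.543, -0.506, 0.495]
contact_force: [-4.8, -0.3, 4.7]
opening: 0.492
```

```bash
python3 go4.py 0 .0;python3 - <<'E'
from h import *
from plant import r
ims=[]
for n,(x,y) in(("top",(315,165)),("side",(295,230))):
    s=r.snapshot(n)
    ims.append(cv2.resize(s["color"][y:y+80,x:x+80],(400,400),interpolation=cv2.INTER_CUBIC)[:,:,::-1])
cv2.imwrite("pics/touch.png",np.hstack(ims))
E
```

```text
[ 0.4492 -0.3111  0.0662] [ 0.5166  0.8949 -0.048   1.858   0.2018  0.4842  0.3822] [-4.811  -0.2998  4.692 ] 0.4916405648495986
turn deg [-0.04  0.06 -0.1 ] then shift cm (target axes) [ 0.05 -0.04 -0.05] (present axes) [ 0.05 -0.04 -0.05]
```

View pics/touch.png

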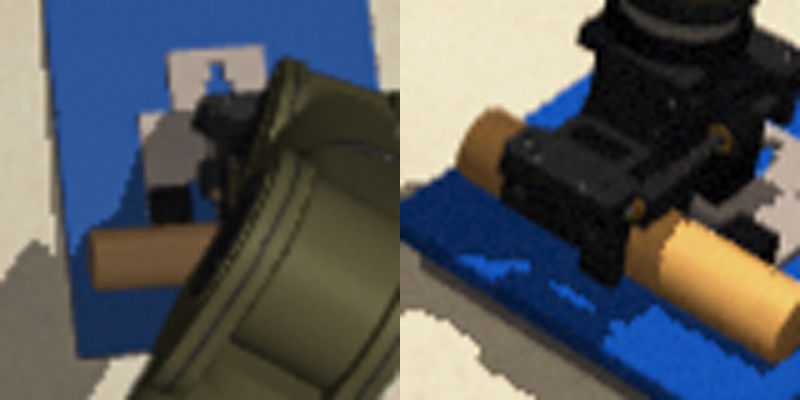

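The picture shows the pin's downhill side right at the cheeks (rows ~226 in the top half), lying on the board. A last 1 mm nudge, then a slow release.

Emit:
{"method": "drive_tool", "body": {
  "deltas": [
    [[0, 0, 0], [0, 0.1, 0], 3],
    [[0, 0, 0], [0, 0, 0], 3],
    [[0, 0, 0], [0, 0, 0], 3]
  ]
}}

```text
clock: 21.2
tool_pos: [0.45, -0.311, 0.0661]
eef_rot: [0.452, 0.544, -0.506, 0.494]
contact_force: [-4.7, 0.3, 5.3]
opening: 0.489
```

```bash
python3 go4.py 0 .0
```

```text
[ 0.45   -0.311   0.0661] [ 0.5157  0.8956 -0.0481  1.8558  0.2014  0.4863  0.3818] [-4.6828  0.2915  5.311 ] 0.488560359061725
turn deg [-0.05  0.05 -0.07] then shift cm (target axes) [ 0.06 -0.12 -0.05] (present axes) [ 0.06 -0.12 -0.05]
```

Emit:
{"method": "drive_tool", "body": {
  "deltas": [
    [[0, 0, 0], [-0.03, 0, 0], 4.6],
    [[0, 0, 0], [0, 0, 0], 4.8],
    [[0, 0, 0], [0, 0, 0], 5.2],
    [[0, 0, 0], [0, 0, 0], 5.6],
    [[0, 0, 0], [0, 0, 0], 6],
    [[0, 0, 0], [0, 0, 0], 6],
    [[0, 0, 0], [0, 0, 0], 6],
    [[0, 0, 0], [0, 0, 0], 6]
  ],
  "force": 10
}}

```text
clock: 21.87
tool_pos: [0.4516, -0.3108, 0.0663]
eef_rot: [0.452, 0.543, -0.505, 0.495]
contact_force: [-0.3, 0.8, 0.3]
opening: 0.684
```

Emit:
{"method": "drive_tool", "body": {
  "deltas": [
    [[0, 0, 0], [-0.5, 0, 0], 6],
    [[0, 0, 0], [-1, 0, 0], 6],
    [[0, 0, 0], [-1.5, 0, 0], 6],
    [[0, 0, 0], [-2, 0, 0], 6],
    [[0, 0, 0], [-3, 0, 0], 6],
    [[0, 0, 0], [-3, 0, 0], 6],
    [[0, 0, 0], [-3, 0, 0], 6],
    [[0, 0, 0], [0, 0, -4], 6],
    [[0, 0, 0], [0, 0, -4], 6],
    [[0, 0, 0], [0, 0, -4], 6],
    [[0, 0, 0], [0, 0, -4], 6],
    [[0, 0, 0], [0, 0, -4], 6]
  ]
}}

```text
clock: 22.87
tool_pos: [0.4491, -0.1086, 0.2065]
eef_rot: [0.453, 0.542, -0.505, 0.496]
contact_force: [1.3, 0.8, -0.2]
opening: 0.68
```

Emit:
{"method": "drive_tool", "body": {
  "deltas": [
    [[0, 0, 0], [0, 0, -4], 6],
    [[0, 0, 0], [0, 0, -4], 6],
    [[0, 0, 0], [0, 0, -3], 6],
    [[0, 0, 0], [0, 0, 0], 6],
    [[0, 0, 0], [0, 0, 0], 6]
  ]
}}

```text
clock: 23.28
tool_pos: [0.4406, 0.0013, 0.206]
eef_rot: [0.452, 0.544, -0.504, 0.497]
contact_force: [-0.5, -0.8, -0.6]
opening: 0.685
```

```bash
python3 - <<'E'
from h import *
from plant import r
ims=[]
for n,(x,y) in(("top",(310,145)),("side",(290,205))):
    s=r.snapshot(n);np.savez(n+"4.npz",**s)
    ims.append(cv2.resize(s["color"][y:y+100,x:x+100],(400,400),interpolation=cv2.INTER_CUBIC)[:,:,::-1])
cv2.imwrite("pics/final.png",np.hstack(ims))
E
```

```text
(no output)
```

View pics/final.png

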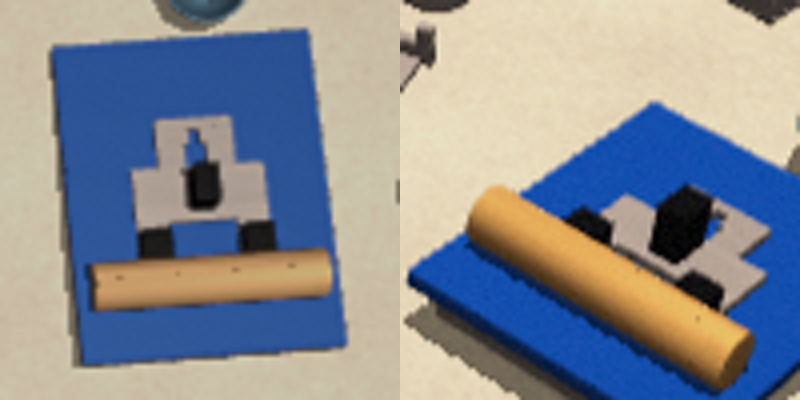

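The picture shows the pin across the slope against both cheeks: ends at u 91 and 331, mid 211, versus a chock axis of about 210 there. Checking that it's static and in contact before handing in.

```bash
python3 - <<'E'
from h import *
from plant import r
np.set_printoptions(precision=4,suppress=True)
def pin(s):
    im=cv2.resize(s["color"][195:230,325:400],None,fx=6,fy=6,interpolation=cv2.INTER_CUBIC)
    m=cv2.inRange(cv2.cvtColor(im,cv2.COLOR_RGB2HSV),(3,70,60),(25,255,255));cs,_=cv2.findContours(m,0,2)
    (c,wh,a)=cv2.minAreaRect(max(cs,key=cv2.contourArea));return (np.array(c)+.5)/6-.5+[325,195],np.array(wh)/6,a
T=load("top4");print(pin(T))
for _ in range(8): s=r.snapshot("top")
print(pin(s),np.abs(s["color"].astype(int)-T["color"]).max(2)[145:245,310:410].max())
c=onz(s,pin(s)[0],.077)[0];F=frame(4.65,-6);print("pin centre in board frame (mm)",1000*(F.T@(c-[.5302,-.304,.04])))
t0=load("top0")["color"].astype(int);d=np.abs(s["color"]-t0).max(2)
for n,(x,y) in dict(ramekin=(171,171),jar=(195,168),tin=(259,154),bowl=(360,139),mill=(128,189),squeeze=(425,190)).items(): print(n,int((d[y-9:y+10,x-9:x+10]>50).sum()))
st=r.get_state();print(st["clock"],st["contact_force"])
E
```

```text
(array([362.4339, 214.161 ]), array([12.2953, 59.7765]), 86.20883178710938)
(array([362.4351, 214.1596]), array([12.3068, 59.7737]), 86.2435531616211) 9
pin centre in board frame (mm) [-83.8209   1.8936  28.3939]
ramekin 0
jar 0
tin 0
bowl 0
mill 0
squeeze 0
23.7833 [ 0.3239  0.0677 -0.5224]
```

Static, with the pin at −84 mm (expected contact −84) and about 2 mm off centre; the bystanders are unchanged. Handing in.

```bash
python3 -c "
from plant import r;print(r.finish_job())"
```

```text
the job is handed in; nothing more can be done
None
```

The job is done and handed in at about 23.8 s. I slid the steel chock 20 mm up the white panel, lifted it off, and set it flat in the middle of the blue board with its prongs uphill. I then laid the rolling pin across the slope against both prongs, let go once it was down, and moved the arm clear.

**Last checks:**
- **Pin position:** it sits 84 mm uphill of the board's middle, exactly where contact with the prongs was predicted, and about 2 mm off centre.
- **Pin at rest:** it stayed still over 0.4 s of pictures. I didn't watch for a full second before handing in.
- **Chock position:** it measured within about 2 mm of the board's middle, with its angle matching the board. That was before the pin went on, and I only looked at it by eye afterwards.
- **Other things:** the six bystanders look unchanged in the top view, and the highest force reported was about 11 N.

**Less certain:** the two cameras disagreed by 2–7 mm on some first positions. The forces while pushing the pin down to the prongs couldn't tell board friction from touching them, so contact rests on the final picture and the pin staying put.

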